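Cover the chip port and lower its keeper bar

ROBOT

A 6-joint arm with a two-finger parallel gripper is mounted at the origin on the work surface. World frame = base frame: x ahead of the robot, y to its left, z up, the work surface at z = 0. Lengths are in m, angles in degrees, forces in N, time in s.
With the tool pointing down it reaches from about 0.25 to 0.725 m from the base axis. Payload 9.7 kg.
Tool frame: the origin (TCP) lies midway between the tips of the shut fingers; the grasp point (between the pads) lies 19 mm behind it; z points along the fingers, y is the line along which they close (so a half turn about z gives the same grasp; the last joint's range is limited). The gripper opens to 85 mm and grips with 20 to 120 N. Pads are 22 mm wide; open, the fingers measure 114 mm over their backs; the gripper's body (76 mm by 85 mm) begins 54 mm behind the grasp point. The pads swing forward as they close: fully open they stand 13 mm farther back than shut.
Start: joints at [-73.797, 4.979, 10.078, 95.1, 0, 90], TCP at [0.153, -0.528, 0.231] pointing down, gripper open.
Joint ranges: [-179.16, 179.16], [-48.56, 103.87], [-65.8, 70.77], [-126.05, 130.52], [-82.76, 87.17], [-180, 180]. Speed limits (degrees/s): [127.2, 127.2, 147.25, 180, 180, 180].

INTERFACE

Orientations are given as [roll, pitch, yaw] about the fixed x, y, z axes, in that order (R = Rz(yaw) Ry(pitch) Rx(roll)).
In Python, from workcell import readout, imaging, bot, spotter gives the robot as it stands.
- The arm moves only by the shell command python3 -m jog 'ROWS' [FORCE]. ROWS is JSON, a list of rows, each an object with "rotation": the turn, a rotation vector about the world's x, y, z in degrees, a list of three; "translation": the shift along the world's x, y, z in mm, a list of three; "grip": the finger opening in mm, from 0 to 85.4. In form: [{"rotation": [wx, wy, wz], "translation": [dx, dy, dz], "grip": grip}, ...]. A call has 1 to 20 rows; each row is the pose to reach, as a shift and turn from the pose commanded when the call began; what a row does not reach only later rows make up. A row lasts 1/10 s, in which the tool goes at most 50 mm and 8.59 degrees, less where a joint would pass 70% of its speed; a pose out of reach is approached as far as the arm can. A call with a gripper value outside its range is refused whole. The fingers move at their own pace and stop on an object; FORCE is the grip in N (left out, the last holds). Time passes only in rows, so rows that repeat a pose let the fingers close. It gives the time, the measured TCP pose, the force, the opening and the grip force at its end, in the units of the state.
- readout.get_obs(): the state, without advancing time (a new reading comes with each control period).
- imaging.camera(name): name is "scene" or "top"; returns (picture, depth): 400x640x3 uint8, red, green, blue; 400x640 float32, m along the optical axis (not along the pixel's ray), 0 where there is no reading.
- imaging.camera_info(name): a dict with "vertical_fov" (degrees; the focal length in pixels is half the picture's height over the tangent of half this angle, whatever the lens; pixels are square), "cx", "cy" (the principal point, pixels), "extrinsics" (4x4, takes a point from camera to world coordinates). Camera axes: x right, y down, z forward; pixel columns grow to the right and rows downward; lengths in m; the calibration is good to about 2 mm. A picture is of the moment at which its call begins. camera_info takes no time and is no camera call.
- bot.job_done(): hands the job in; it is judged then, once.
Trained networks look in the newest picture that a camera, given by its name, has taken for a name from the list of things; names that differ only in an ending like _2 or _b are one class to them, and where a whole thing is asked for, a point or a joint stands for the part that bears it (a point fixed in the world has none). Each returns a list of dicts, best first, with "confidence" (0 to 1); they miss things now and then, are a little off and sometimes report something else, mostly with a low value. They report only what shows in the picture. A call takes as long as a camera call.
- spotter.spot_in(camera, target): "box" ([centre column, centre row, width, height] in pixels, round what is visible of it).
- spotter.mark_of(camera, target): "uv" ([column, row] in pixels: a listed point, or the origin of a listed thing).
The state is a dict: "time": time; "q": joint angles; "qd": joint speeds; "joint_efforts": joint torques, N m; "ee_pos": TCP position; "tcp_rot": TCP orientation; "wrist_force": force on the tool from outside, world axes, zero at the start; "torque": the same for the moment, N m; "opening": finger opening in m; "grasp_force": force on a finger pad.
Only numpy, scipy, OpenCV 4.12 (cv2) and the standard library are available. Lean on these libraries where they do the work, as an engineer would, in place of code of your own. Each camera call takes 0.05 s, during which the arm holds its last target. There are 200 camera calls.

TASK

Close the chip port of the carving bench's downdraft box: push the round wooden cover along the deck, without lifting it, until it drops into the sunken rim of the port and lies level. Then gently lower the hinged wooden keeper bar over it until the bar rests on its stop. Leave the square carving blank and everything else where it is.

Things in the scene. Friction and masses are not known exactly. Their poses are not given: they have to be found in the camera images.
- chipbox: the fixed downdraft chip box, 300 (x) x 600 (y) x 70 mm high, flat grey deck on plywood sides; origin at the centre of its underside, z up. A low rubber stop pad, 16 x 34 x 9 mm, stands on the deck 90 mm from the port's centre towards -x; two steel hinge cheeks (60 mm over both in y, 24 mm in x, 26 mm high) stand 100 mm from it towards +x
- port (a point): centre of the round port in the middle of the deck, at the level of its slotted floor: a flat recess 156 mm in diameter, sunk 7 mm below the deck (the deck is 7 mm above this point). Axes as the chip box
- cover: the loose round cover, a plain wooden disc 150 mm in diameter and 14 mm thick, about 0.2 kg, lying on the deck to the left or right of the port; origin at the centre of its underside, z up. Seated, its underside rests on the port's floor and its top stands 7 mm above the deck
- blank: square carving blank, 95 x 95 x 22 mm, lying on the deck on the other side of the port from the cover; origin at the centre of its underside; not to be moved
- keeper (a joint): angle of the wooden keeper bar, rad: 0 = down on its stop, level across the port, 2 mm above the seated cover, pointing from the hinge to the chip box's -x; grows as it is raised (1.57 = upright). Stiff hinge: it stays where left. Bar 195 mm long from the hinge axis, 30 wide, 12 thick (axis mid-thickness). It starts raised, leaning a little to -x
- keeper_hinge (a point): point on the keeper's hinge axis (which runs along the chip box's y), midway across the bar, 100 mm from the port's centre towards +x and 15 mm above the deck. Axes as the chip box
- keeper_end (a point): middle of the free end of the keeper bar, on its outer (upper when down) face, 195 mm from the hinge axis; x runs from here along the bar to the hinge, z out of the outer face
- mallet: the round carver's mallet standing on its head on the table to the robot's left, 88 mm across, 215 mm tall; origin under its centre; not to be moved
- gouge_a: a gouge lying on the table beyond the chip box, wide blade, 225 mm long, 27 mm high; origin on the table under the ferrule, x towards the blade; not to be moved
- gouge_b: a second gouge lying on the table beside the right end of the chip box, narrow blade, 225 mm long; origin as for the first; not to be moved
- wax: amber wax jar, 72 mm across, 60 mm tall, on the table to the left; origin under its centre; not to be moved
- stone: grey sharpening stone 60 x 170 x 25 mm lying on the table at the front left; origin under its centre; not to be moved
- brush: bench brush lying on the table at the front right; not to be moved

How it is judged (in metres and radians):
On the way, in this order (a step that is already met when the one before it is completed fails the run):
1. the cover lies seated and level in the port's rim, with the keeper still raised (horizontal distance between cover and port below 0.006 m and z of cover in the frame of port below 0.0025 m and angle between cover's own z axis and vertical below 0.03 rad and value of joint keeper above 0.3 rad), for 0.2 s.
2. the keeper bar is down on its stop over the seated cover (horizontal distance between cover and port below 0.006 m and z of cover in the frame of port below 0.0025 m and angle between cover's own z axis and vertical below 0.03 rad and value of joint keeper below 0.05 rad), for 0.2 s.
At the end, for the whole second after the job is handed in: The cover lies at rest in the port's recess: centre within 6 mm of the port's centre, underside within 2.5 mm of its floor, level within 0.03 rad; the keeper bar is down within 0.05 rad of its stop; the blank and the other loose things are within 30 mm of where they were (all of step 2 and linear speed of cover below 0.02 m/s and distance of each of blank, mallet, gouge_a, gouge_b, wax, stone, brush from where it was at the start of the episode below 0.03 m); the robot touches nothing.
It fails at once if the cover is lifted off the deck (its centre more than 30 mm above it) (z of cover in the frame of port above 0.037 m).
It fails at once if the keeper bar is slammed (it comes down faster than 2 rad/s) (velocity of joint keeper below -2 rad/s).
It fails at once if the blank or another bystander is shifted by more than 30 mm (not (distance of each of blank, mallet, gouge_a, gouge_b, wax, stone, brush from where it was at the start of the episode below 0.03 m)).
It also fails if it takes over 62 s, if anything falls off the work surface, if the arm or the gripper's body presses on something with over 40 N, if the wrist force passes 120 N, or if a joint passes its speed limit or range.

## Working session

There is one attempt and no reset: what is moved stays moved. The work goes in short steps, Python scripts to look and compute and a shell command to move; the robot and the scene stay as the last step left them, time stands still between calls to the robot, and variables do not carry over. Pictures are saved under pics/ and viewed, at most 10 in all, crops included, and the job is handed in when it is done.

```bash
mkdir -p pics; cat > h.py <<'E'
import numpy as np, cv2
from workcell import readout, imaging, bot, spotter
def world(cam, depth, uv, z=None):
    i=imaging.camera_info(cam); T=np.array(i["extrinsics"]); f=200/np.tan(np.radians(i["vertical_fov"]/2))
    u,v=uv; ray=np.array([(u-i["cx"])/f,(v-i["cy"])/f,1.0])
    if z is None:
        p=depth[max(0,int(v)-1):int(v)+2,max(0,int(u)-1):int(u)+2]; p=p[p>0]
        d=np.median(p) if len(p) else np.nan
    else: d=(z-T[2,3])/(T[:3,:3]@ray)[2]
    return T[:3,:3]@(ray*d)+T[:3,3]
def cloud(cam,depth):
    i=imaging.camera_info(cam); T=np.array(i["extrinsics"]); f=200/np.tan(np.radians(i["vertical_fov"]/2))
    v,u=np.mgrid[0:400,0:640]
    P=np.stack([(u-i["cx"])/f*depth,(v-i["cy"])/f*depth,depth],-1)
    W=P@T[:3,:3].T+T[:3,3]; W[depth<=0]=np.nan
    return W
E
python3 - <<'E'
from h import *
o=readout.get_obs(); print(o["time"],o["ee_pos"],o["tcp_rot"],o["wrist_force"])
for c in("scene","top"):
    p,d=imaging.camera(c); cv2.imwrite(f"pics/{c}0.png",p[:,:,::-1]); np.save(f"{c}0.npy",d)
    print(c,np.round(imaging.camera_info(c)["extrinsics"],3).tolist())
    for t in("chipbox","port","cover","blank","keeper_hinge","keeper_end","mallet","wax"):
        for m in spotter.mark_of(c,t)[:2]:
            print(c,t,round(m["confidence"],2),np.round(m["uv"]),np.round(world(c,d,m["uv"]),3))
E
```

```text
0.0 [ 0.15341716 -0.52790837  0.23056208] [-1.79919128e+02 -1.50866646e-03  1.62038384e+01] [-0.43656753 -0.43286405  0.30398485]
scene [[0.864, 0.316, -0.392, 1.056], [0.503, -0.542, 0.673, -0.896], [-0.0, -0.779, -0.627, 0.973], [0.0, 0.0, 0.0, 1.0]]
scene chipbox 0.67 [331. 234.] [ 0.605 -0.063  0.069]
scene port 0.85 [328. 217.] [0.553 0.013 0.063]
scene cover 0.78 [307. 249.] [ 0.581 -0.172  0.085]
scene cover 0.35 [330. 220.] [0.568 0.004 0.063]
scene keeper_hinge 0.64 [355. 224.] [ 0.665 -0.003  0.096]
scene mallet 0.75 [375. 161.] [0.513 0.512 0.003]
scene wax 0.51 [342. 155.] [0.378 0.455 0.022]
top [[-0.017, -0.981, 0.191, 0.203], [-1.0, 0.02, 0.01, 0.044], [-0.014, -0.191, -0.981, 1.582], [0.0, 0.0, 0.0, 1.0]]
top chipbox 0.72 [340. 188.] [0.549 0.004 0.062]
top port 0.93 [342. 184.] [0.564 0.    0.062]
top cover 0.77 [393. 176.] [ 0.579 -0.168  0.084]
top blank 0.63 [288. 186.] [0.552 0.177 0.093]
top blank 0.24 [180. 209.] [0.481 0.522 0.101]
top keeper_hinge 0.62 [336. 153.] [0.645 0.017 0.139]
top keeper_end 0.47 [339. 146.] [0.624 0.012 0.275]
top mallet 0.69 [342. 184.] [ 0.563 -0.001  0.063]
top mallet 0.58 [178. 210.] [0.479 0.526 0.105]
top wax 0.76 [198. 250.] [0.355 0.472 0.06 ]
```

```bash
python3 - <<'E'
from h import *
from scipy.optimize import least_squares
im=cv2.imread("pics/top0.png"); cv2.imwrite("pics/top0c.png",cv2.resize(im[90:290,220:470],None,fx=3,fy=3,interpolation=cv2.INTER_CUBIC)[:600,:750])
d=np.load("top0.npy"); W=cloud("top",d)
Z=W[...,2]; X=W[...,0];Y=W[...,1]
box=(X>.38)&(X<.76)&(Y>-.33)&(Y<.34)
def circ(m):
    m=m.astype(np.uint8); n,l,s,c=cv2.connectedComponentsWithStats(m)
    k=1+np.argmax(s[1:,4]); return l==k
cov=circ(box&(abs(Z-.084)<.0045)&(Y<-.06)); 
port=circ(box&(abs(Z-.063)<.0035)&(abs(Y)<.11))
deck=box&(abs(Z-.070)<.0035)
bl=circ(box&(abs(Z-.092)<.004)&(Y>.08))
for n,m in(("cov",cov),("port",port),("bl",bl)):
    c,_=cv2.findContours(m.astype(np.uint8),0,2); c=max(c,key=len)
    P=np.float32([[X[v,u],Y[v,u]] for u,v in c[:,0]])*1000
    (ce,r)=cv2.minEnclosingCircle(P); print(n,m.sum(),ce,r,cv2.minAreaRect(P),Z[m].mean(), P.min(0),P.max(0))
    f=least_squares(lambda p:np.hypot(P[:,0]-p[0],P[:,1]-p[1])-p[2],[*ce,r],loss="soft_l1",f_scale=2).x;print(" fit",f)
print("deck z",np.median(Z[deck]),"rect",cv2.minAreaRect(np.float32(np.c_[X[deck],Y[deck]])*1000))
k=(Z>.13)&(Z<.33)&box&(abs(Y)<.09)
for lo in np.arange(.13,.33,.03):
    s=k&(Z>lo)&(Z<lo+.03)
    if s.sum(): print(round(lo,2),s.sum(),X[s].min(),X[s].max(),Y[s].min(),Y[s].max())
d=np.load("scene0.npy"); W=cloud("scene",d);Z=W[...,2]; X=W[...,0];Y=W[...,1]
k=(Z>.10)&(Z<.35)&(X>.4)&(X<.76)&(abs(Y)<.09)
print("scene")
for lo in np.arange(.1,.34,.03):
    s=k&(Z>lo)&(Z<lo+.03)
    if s.sum(): print(round(lo,2),s.sum(),X[s].min(),np.median(X[s]),X[s].max(),Y[s].min(),Y[s].max())
print(Z[k].max())
E
```

```text
cov 1273 (577.11962890625, -163.80152893066406) 75.84603881835938 ((577.339599609375, -162.5143585205078), (146.75045776367188, 147.79640197753906), 87.73539733886719) 0.08430163447057919 [ 503.6114  -236.42006] [651.3765   -88.995865]
 fit [ 576.72537551 -163.0041979    72.84146894]
port 1159 (566.0367431640625, 11.167044639587402) 83.7405014038086 ((564.8353271484375, 12.326553344726562), (158.79246520996094, 153.2240447998047), 87.85282135009766) 0.06325210800504805 [487.86945 -66.96739] [641.5858    91.829994]
 fit [563.26451627  11.78344547  74.15201769]
bl 653 (556.6492919921875, 186.74465942382812) 63.66506576538086 ((556.6373901367188, 186.45831298828125), (95.10693359375, 94.31109619140625), 88.42475128173828) 0.09235419877546347 [509.07404 139.39108] [604.9589 234.1948]
 fit [557.59229182 188.13039783  51.37218617]
deck z 0.07020480546196706 rect ((561.9584350585938, 25.2425537109375), (301.84869384765625, 627.9086303710938), 1.5767072439193726)
0.13 8 0.6429927173630654 0.6475919121401452 0.005104830921653036 0.027554968604330637
0.16 14 0.6375683624060202 0.64245758219947
[... 467 characters left out ...]
0.01747068060945134 0.038822510002850086
0.13 53 0.6408314062690332 0.6532078077007485 0.6579373821615799 -0.006990991708027416 0.026675149025791045
0.16 57 0.6368085728850958 0.6482540561238783 0.6529621926298886 -0.007081957560892027 0.025233467920528496
0.19 60 0.6302494877467939 0.6426405887628441 0.6481231856901847 -0.004695090720387762 0.026131140509826234
0.22 63 0.6268728368598615 0.6366989513435085 0.6416701212371849 -0.007168368898253008 0.02445546870458204
0.25 74 0.6202008321025656 0.6305348406836364 0.6374303617588741 -0.005986649037083125 0.027134532377681153
0.28 3 0.6266572668034713 0.63053841250412 0.6309689255045831 0.00634913458751607 0.02092871576947486
0.2827630486070516
```

View pics/scene0.png

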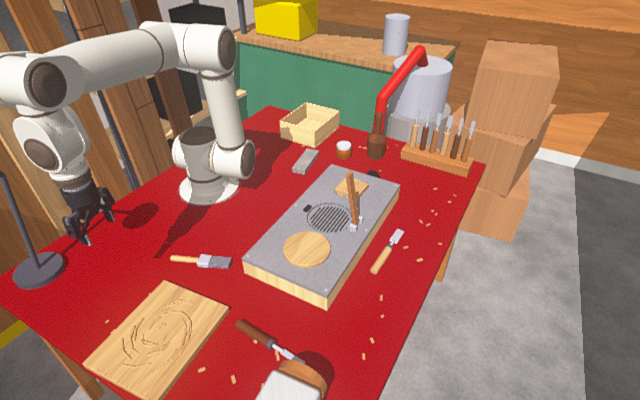

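View pics/top0.png

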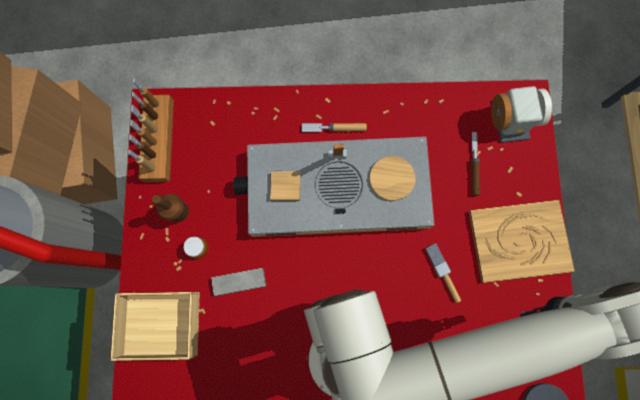

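The scene view shows the cover at (306,249), the port at (330,217) and the raised keeper at (353,200). The top view shows the cover at (393,178), the port at (339,184), the blank at (285,185) and the cheeks at (339,152). I'll push along about +y with the fingers open and straddling the cover's rear edge. First I'm staging behind the cover and refining the geometry.

```bash
python3 -m jog '[{"rotation":[0,0,6],"translation":[30,20,0],"grip":85},{"rotation":[0,0,13],"translation":[70,40,0],"grip":85},{"rotation":[0,0,20],"translation":[110,65,0],"grip":85},{"rotation":[0,0,27],"translation":[150,90,0],"grip":85},{"rotation":[0,0,34],"translation":[190,110,0],"grip":85},{"rotation":[0,0,41],"translation":[230,135,0],"grip":85},{"rotation":[0,0,48],"translation":[270,160,0],"grip":85},{"rotation":[0,0,55],"translation":[310,180,0],"grip":85},{"rotation":[0,0,62],"translation":[350,205,0],"grip":85},{"rotation":[0,0,69],"translation":[390,230,-20],"grip":85},{"rotation":[0,0,75],"translation":[420,245,-40],"grip":85},{"rotation":[0,0,78],"translation":[432,250,-60],"grip":85},{"rotation":[0,0,78],"translation":[432,250,-80],"grip":85},{"rotation":[0,0,78],"translation":[432,250,-80],"grip":85}]'
python3 - <<'E'
from h import *
for c in("top","scene"):
    W=cloud(c,np.load(c+"0.npy")); X,Y,Z=W[...,0]*1e3,W[...,1]*1e3,W[...,2]*1e3
    deck=abs(Z-70)<3.5
    def edge(A,B,lo,hi,b,step,sgn,rng):   # extreme of A as a function of B
        pts=[]
        for b0 in np.arange(lo,hi,step):
            s=deck&(B>b0)&(B<b0+step)&(A>rng[0])&(A<rng[1])
            if s.sum()>3: pts.append((b0+step/2,A[s].max() if sgn>0 else A[s].min()))
        pts=np.array(pts)
        if len(pts)<4: return None
        p=np.polyfit(*pts.T,1); r=pts[:,1]-np.polyval(p,pts[:,0]); k=abs(r)<2.5
        p=np.polyfit(*pts[k].T,1); return np.round([np.degrees(np.arctan(p[0])),np.polyval(p,b),k.sum(),len(pts)],2)
    print(c,"x-",edge(X,Y,-260,280,12,10,-1,(380,500)),"x+",edge(X,Y,-260,280,12,10,1,(640,740)))
    print(c,"y-",edge(Y,X,430,700,564,10,-1,(-330,-250)),"y+",edge(Y,X,430,700,564,10,1,(260,330)))
    s=(Z>88)&(Z<94)&(X>645)&(X<690)&(abs(Y)<60); print("cheeks",s.sum(),X[s].min(),X[s].max(),Y[s].min(),Y[s].max())
    s=(Z>74)&(Z<82)&(X>450)&(X<495)&(abs(Y)<60); print("pad",s.sum(),X[s].min(),X[s].max(),Y[s].min(),Y[s].max())
    s=(abs(Z-63)<2.5)&(np.hypot(X-564,Y-12)<95); print("port",s.sum(),[(a[s].min(),a[s].max()) for a in (X,Y)])
E
```

```text
time: 2.3
ee_pos: [0.5847, -0.2771, 0.1478]
tcp_rot: [-179.7, -0.1, 94.3]
wrist_force: [-0.4, -0.3, -0.2]
opening: 0.0853
grasp_force: 0.0
top x- [ -1.5  412.91  54.    54.  ] x+ [ -1.48 711.04  51.    54.  ]
top y- [   1.78 -286.86   25.     27.  ] y+ [  1.77 311.07  19.    27.  ]
cheeks 14 649.6796385373095 673.4409568893567 -12.399468305326032 40.28581060703295
pad 95 450.4745928024272 489.4825952394691 -53.62965698203893 57.09077000193527
port 917 [(np.float64(475.3796150810207), np.float64(652.6386135636388)), (np.float64(-77.65948357912437), np.float64(104.86748254379486))]
scene x- [ -1.5  410.37  45.    54.  ] x+ [ -1.58 709.38  53.    54.  ]
scene y- [   1.45 -290.83   27.     27.  ] y+ [  1.76 312.36  10.    25.  ]
cheeks 19 648.1089631578765 672.2561118670304 -16.87830819368541 35.91647650714591
pad 58 450.3963790094988 493.3536797177651 -59.979744649502955 55.55898453581043
port 642 [(np.float64(478.6360668666232), np.float64(632.4155908894649)), (np.float64(-58.73669282170457), np.float64(91.47468814661686))]
```

```bash
python3 -m jog '[{"rotation":[0,0,0.5],"translation":[1,0,-25],"grip":85},{"rotation":[0,0,0.5],"translation":[1,0,-50],"grip":85},{"rotation":[0,0,0.5],"translation":[1,0,-70],"grip":85},{"rotation":[0,0,0.5],"translation":[1,0,-80],"grip":85},{"rotation":[0,0,0.5],"translation":[1,0,-86],"grip":85},{"rotation":[0,0,0.5],"translation":[1,0,-86],"grip":85}]'
python3 - <<'E'
from h import *
o=readout.get_obs(); print(o["ee_pos"])
p,d=imaging.camera("scene"); cv2.imwrite("pics/s1.png",cv2.resize(p[170:320,220:420,::-1],None,fx=4,fy=4,interpolation=cv2.INTER_CUBIC))
E
```

```text
time: 2.9
ee_pos: [0.5865, -0.2784, 0.0657]
tcp_rot: [180.0, 0.0, 94.7]
wrist_force: [0.0, 0.8, 0.5]
opening: 0.0849
grasp_force: 0.0
[ 0.58645276 -0.27837964  0.06569076]
```

View pics/s1.png

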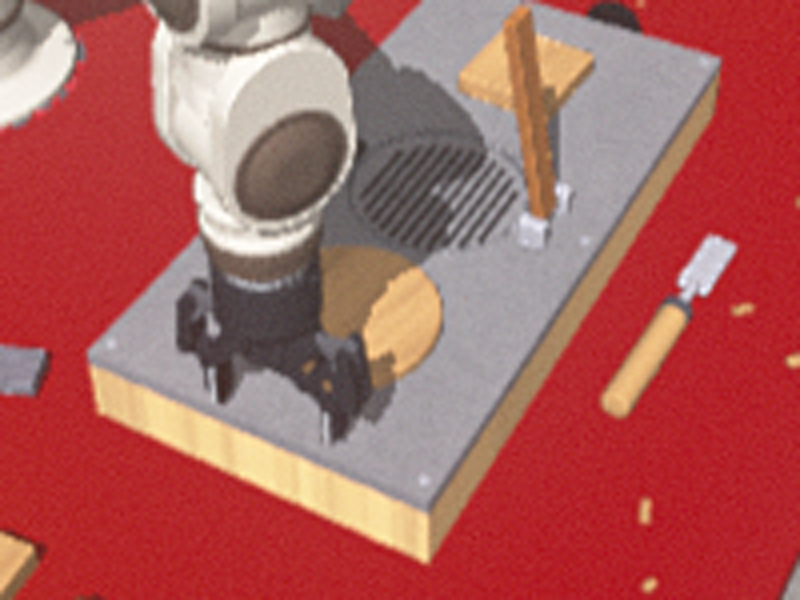

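```bash
python3 -m jog '[{"rotation":[0,0,0],"translation":[0,0,-2],"grip":85},{"rotation":[0,0,0],"translation":[0,0,-4],"grip":85},{"rotation":[0,0,0],"translation":[0,0,-5],"grip":85},{"rotation":[0,0,0],"translation":[0,0,-5],"grip":85}]'
python3 -m jog '[{"rotation":[0,0,0],"translation":[-1,10,0],"grip":85},{"rotation":[0,0,0],"translation":[-2,20,0],"grip":85},{"rotation":[0,0,0],"translation":[-3,30,0],"grip":85},{"rotation":[0,0,0],"translation":[-3,40,0],"grip":85},{"rotation":[0,0,0],"translation":[-4,50,0],"grip":85},{"rotation":[0,0,0],"translation":[-5,60,0],"grip":85},{"rotation":[0,0,0],"translation":[-6,70,0],"grip":85},{"rotation":[0,0,0],"translation":[-7,80,0],"grip":85},{"rotation":[0,0,0],"translation":[-7,80,0],"grip":85}]'
python3 - <<'E'
from h import *
p,d=imaging.camera("scene"); cv2.imwrite("pics/s2.png",cv2.resize(p[170:320,220:420,::-1],None,fx=4,fy=4,interpolation=cv2.INTER_CUBIC))
for m in spotter.mark_of("scene","cover")[:2]: print(m,world("scene",d,m["uv"],.07))
E
```

```text
time: 3.35
ee_pos: [0.5865, -0.2781, 0.0603]
tcp_rot: [-180.0, -0.0, 94.7]
wrist_force: [-0.2, -0.2, -0.4]
opening: 0.0848
grasp_force: 0.0
time: 4.25
ee_pos: [0.5794, -0.1967, 0.0604]
tcp_rot: [180.0, -0.0, 94.8]
wrist_force: [-1.3, 0.2, 0.7]
opening: 0.0849
grasp_force: 0.0
{'uv': [312.2, 240.8], 'confidence': 0.73} [ 0.56891502 -0.1206234   0.07      ]
```

View pics/s2.png

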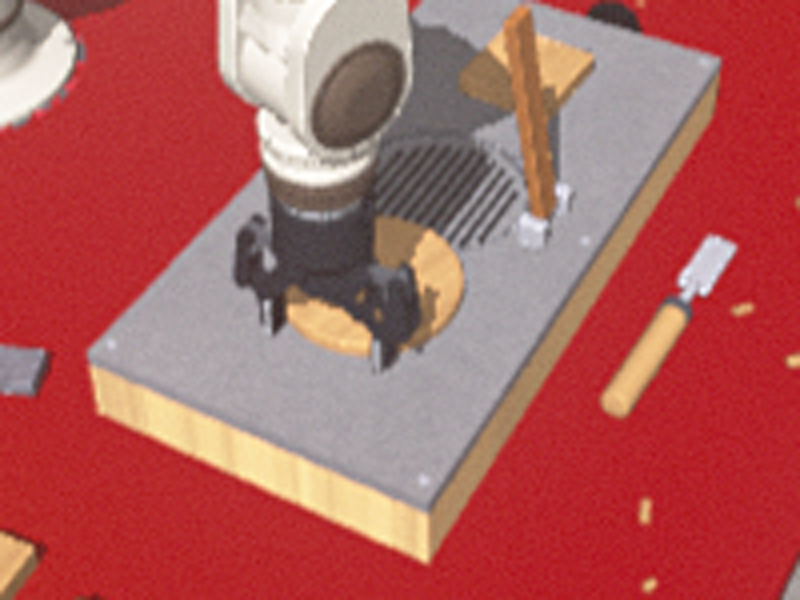

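```bash
python3 -m jog '[{"rotation":[0,0,0],"translation":[-1,8,0],"grip":85},{"rotation":[0,0,0],"translation":[-1,16,0],"grip":85},{"rotation":[0,0,0],"translation":[-2,24,0],"grip":85},{"rotation":[0,0,0],"translation":[-3,32,0],"grip":85},{"rotation":[0,0,0],"translation":[-4,40,0],"grip":85},{"rotation":[0,0,0],"translation":[-4,48,0],"grip":85},{"rotation":[0,0,0],"translation":[-5,56,0],"grip":85},{"rotation":[0,0,0],"translation":[-6,64,0],"grip":85},{"rotation":[0,0,0],"translation":[-6,72,0],"grip":85},{"rotation":[0,0,0],"translation":[-7,80,0],"grip":85},{"rotation":[0,0,0],"translation":[-8,88,0],"grip":85},{"rotation":[0,0,0],"translation":[-8,96,0],"grip":85},{"rotation":[0,0,0],"translation":[-9,102,0],"grip":85},{"rotation":[0,0,0],"translation":[-9,108,0],"grip":85},{"rotation":[0,0,0],"translation":[-10,112,0],"grip":85},{"rotation":[0,0,0],"translation":[-10,116,0],"grip":85},{"rotation":[0,0,0],"translation":[-10,116,0],"grip":85}]'
cat > cov.py <<'E'
from h import *
import sys
from scipy.optimize import least_squares
p,d=imaging.camera("scene"); cv2.imwrite(sys.argv[1],cv2.resize(p[170:320,220:420,::-1],None,fx=4,fy=4,interpolation=cv2.INTER_CUBIC))
W=cloud("scene",d)*1000; X,Y,Z=W[...,0],W[...,1],W[...,2]
s=(Z>73.5)&(Z<91)&(np.hypot(X-561,Y-0)<85)&(p[...,0]>p[...,2]*1.4)
A=np.c_[X[s],Y[s],np.ones(s.sum())]; c=np.linalg.lstsq(A,Z[s],rcond=None)[0]
print("n",s.sum(),"z@port",c@[561.5,12,1],"tilt",c[:2],"x",X[s].min(),X[s].max(),"y",Y[s].min(),Y[s].max())
o=readout.get_obs(); print(o["ee_pos"],o["wrist_force"])
E
python3 cov.py pics/s3.png
```

```text
time: 6.05
ee_pos: [0.5694, -0.0816, 0.0603]
tcp_rot: [180.0, -0.0, 94.7]
wrist_force: [-0.6, -0.4, 0.4]
opening: 0.0846
grasp_force: 0.0
n 397 z@port 82.37064494263439 tilt [-0.00687304 -0.04858413] x 514.5718041899233 637.4455455563079 y -84.17605819213992 62.49336966958408
[ 0.56940759 -0.08179087  0.0602131 ] [0.54919523 0.24664504 0.39264591]
```

View pics/s3.png

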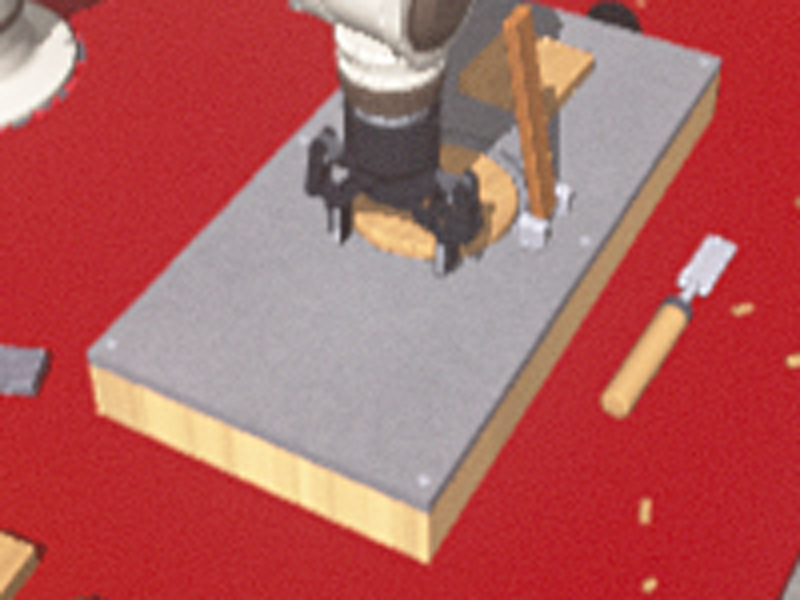

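```bash
python3 -m jog '[{"rotation":[0,0,0],"translation":[0,3,0],"grip":85},{"rotation":[0,0,0],"translation":[-1,6,0],"grip":85},{"rotation":[0,0,0],"translation":[-1,9,0],"grip":85},{"rotation":[0,0,0],"translation":[-1,12,0],"grip":85},{"rotation":[0,0,0],"translation":[-1,14,0],"grip":85},{"rotation":[0,0,0],"translation":[-1,16,0],"grip":85},{"rotation":[0,0,0],"translation":[-2,18,0],"grip":85},{"rotation":[0,0,0],"translation":[-2,20,0],"grip":85},{"rotation":[0,0,0],"translation":[-2,20,0],"grip":85}]'; python3 cov.py pics/s4.png
```

```text
time: 7.0
ee_pos: [0.5675, -0.0619, 0.0604]
tcp_rot: [180.0, 0.0, 94.7]
wrist_force: [-0.3, -0.7, -0.9]
opening: 0.0852
grasp_force: 0.2
n 436 z@port 78.5198452489474 tilt [-0.00541825  0.00337419] x 504.85769609446686 634.7044481538209 y -68.89866532241773 79.50767192274132
[ 0.56748687 -0.06199898  0.06039501] [-0.3125903  -0.25411977  0.03732528]
```

It looks seated. I'll back off and check.

```bash
python3 -m jog '[{"rotation":[0,0,0],"translation":[0,-12,0],"grip":85},{"rotation":[0,0,0],"translation":[0,-30,0],"grip":85},{"rotation":[0,0,0],"translation":[0,-60,15],"grip":85},{"rotation":[0,0,0],"translation":[0,-80,55],"grip":60},{"rotation":[0,0,0],"translation":[0,-100,100],"grip":30},{"rotation":[0,0,0],"translation":[0,-110,150],"grip":0},{"rotation":[0,0,0],"translation":[0,-110,190],"grip":0},{"rotation":[0,0,0],"translation":[0,-110,220],"grip":0},{"rotation":[0,0,0],"translation":[0,-110,240],"grip":0},{"rotation":[0,0,0],"translation":[0,-110,240],"grip":0}]'; python3 cov.py pics/s5.png
python3 - <<'E'
from h import *
p,d=imaging.camera("top"); cv2.imwrite("pics/t5.png",cv2.resize(p[100:260,230:440,::-1],None,fx=3.5,fy=3.5))
W=cloud("top",d)*1000; X,Y,Z=W[...,0],W[...,1],W[...,2]
s=(abs(Z-77.5)<4)&(np.hypot(X-562,Y-12)<90)&(p[...,0]>p[...,2]*1.4)
A=np.c_[X[s],Y[s],np.ones(s.sum())]; c=np.linalg.lstsq(A,Z[s],rcond=None)[0]
print(s.sum(),c[:2],c@[562,12,1],X[s].min(),X[s].max(),Y[s].min(),Y[s].max())
for cam in("scene","top"):
    _,d=imaging.camera(cam);W=cloud(cam,d)*1000; X,Y,Z=W[...,0],W[...,1],W[...,2]
    k=(Z>110)&(Z<300)&(X>600)&(X<680)&(Y>-15)&(Y<45)
    x,z=X[k],Z[k]
    for lo in range(110,290,20):
        q=(z>lo)&(z<lo+20)
        if q.sum(): print(cam,lo,x[q].min().round(),np.median(x[q]).round(),x[q].max().round(), np.median(Y[k][q]).round())
    print(cam,"zmax",z.max(),"at x",x[z.argmax()])
E
```

```text
time: 8.05
ee_pos: [0.568, -0.1732, 0.3035]
tcp_rot: [179.7, 0.1, 94.7]
wrist_force: [0.7, -0.0, 0.7]
opening: -0.0003
grasp_force: 0.0
n 981 z@port 78.55909322797214 tilt [-0.00199057  0.00570949] x 484.8139537967763 635.2251294215913 y -68.00427446964652 78.29337155728678
[ 0.56786921 -0.17303378  0.30131807] [-0.61866383 -0.58190909  0.35364282]
1169 [0.00018463 0.00060854] 77.47388348343681 488.47823706043516 635.2102530812447 -66.41018871760383 81.77123723298088
scene 110 647.0 658.0 662.0 3.0
scene 130 645.0 654.0 658.0 2.0
scene 150 641.0 651.0 655.0 3.0
scene 170 636.0 647.0 652.0 0.0
scene 190 631.0 643.0 647.0 5.0
scene 210 631.0 640.0 643.0 2.0
scene 230 627.0 636.0 641.0 2.0
scene 250 622.0 633.0 637.0 4.0
scene 270 619.0 628.0 633.0 8.0
scene zmax 282.30456561599414 at x 625.7849960452958
top 110 649.0 650.0 651.0 14.0
top 130 647.0 648.0 648.0 16.0
top 150 641.0 642.0 643.0 14.0
top 170 639.0 639.0 641.0 6.0
top 190 635.0 637.0 637.0 19.0
top 210 631.0 633.0 634.0 16.0
top 230 627.0 629.0 630.0 17.0
top 250 623.0 625.0 631.0 15.0
top 270 622.0 627.0 632.0 14.0
top zmax 281.2468119155278 at x 623.4947228636183
```

View pics/s5.png

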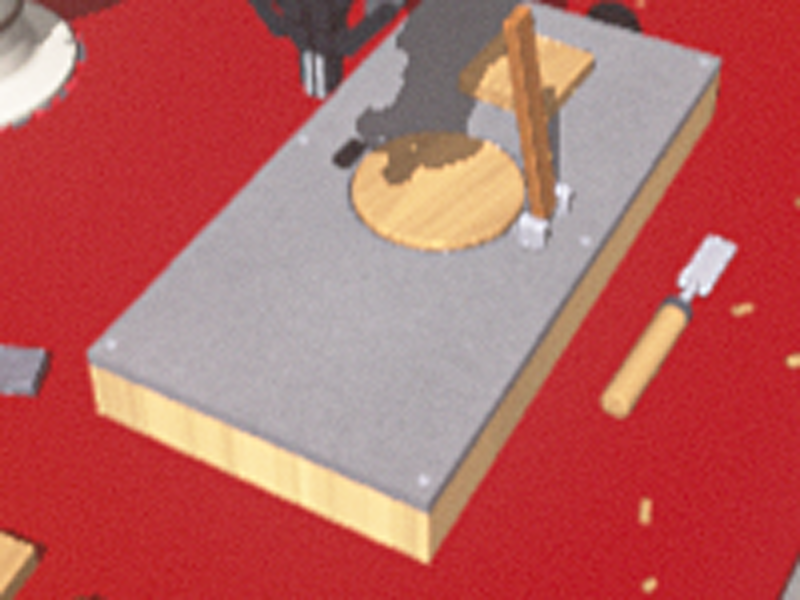

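The picture shows the cover lying level in the rim at crop (438,190), with its top at z 77.5 mm, so it's seated. The keeper is at about 79°. Next I'll take the closed fingers round behind the bar.

```bash
python3 -m jog '[{"rotation":[0,0,-8],"translation":[10,5,0],"grip":0},{"rotation":[0,0,-16],"translation":[20,10,0],"grip":0},{"rotation":[0,0,-24],"translation":[30,15,0],"grip":0},{"rotation":[0,0,-32],"translation":[40,20,0],"grip":0},{"rotation":[0,0,-40],"translation":[50,25,0],"grip":0},{"rotation":[0,0,-48],"translation":[60,30,0],"grip":0},{"rotation":[0,0,-56],"translation":[70,35,0],"grip":0},{"rotation":[0,0,-64],"translation":[80,40,-10],"grip":0},{"rotation":[0,0,-72],"translation":[90,45,-25],"grip":0},{"rotation":[0,0,-80],"translation":[97,50,-40],"grip":0},{"rotation":[0,0,-88],"translation":[97,55,-48],"grip":0},{"rotation":[0,0,-93],"translation":[97,55,-48],"grip":0},{"rotation":[0,0,-93],"translation":[97,55,-48],"grip":0}]'
```

```text
time: 9.55
ee_pos: [0.664, -0.117, 0.2506]
tcp_rot: [-180.0, 0.1, 1.7]
wrist_force: [0.3, 0.5, 0.8]
opening: 0.0001
grasp_force: 0.0
```

```bash
python3 -m jog '[{"rotation":[0,0,0],"translation":[3,30,0],"grip":0},{"rotation":[0,0,0],"translation":[6,60,0],"grip":0},{"rotation":[0,0,0],"translation":[6,90,0],"grip":0},{"rotation":[0,0,0],"translation":[6,115,0],"grip":0},{"rotation":[0,0,0],"translation":[6,131,0],"grip":0},{"rotation":[0,0,0],"translation":[6,131,0],"grip":0}]'
python3 - <<'E'
from h import *
p,d=imaging.camera("scene"); cv2.imwrite("pics/s6.png",cv2.resize(p[130:280,250:450,::-1],None,fx=4,fy=4,interpolation=cv2.INTER_CUBIC))
P=readout.get_obs()["ee_pos"]*1000 if not isinstance(readout.get_obs()["ee_pos"],list) else np.array(readout.get_obs()["ee_pos"])*1000
for t in [79,77,74,71,68,65,60,55,50,45,40,35,30,25,20,15,10,7,4,2,0,-1]:
    a=np.radians(t); r=172
    x=661-r*np.cos(a)+6*np.sin(a)+11; z=85+r*np.sin(a)+6*np.cos(a)
    print(t,np.round([x-P[0],z-P[2]]))
print(P)
E
```

```text
time: 10.15
ee_pos: [0.6703, 0.0155, 0.252]
tcp_rot: [-180.0, 0.0, 1.9]
wrist_force: [0.2, 1.3, -0.7]
opening: 0.0003
grasp_force: 0.0
79 [-25.   3.]
77 [-31.   2.]
74 [-40.  -0.]
71 [-49.  -2.]
68 [-57.  -5.]
65 [-66.  -9.]
60 [-79. -15.]
55 [-92. -23.]
50 [-104.  -31.]
45 [-116.  -41.]
40 [-126.  -52.]
35 [-136.  -63.]
30 [-144.  -76.]
25 [-152.  -89.]
20 [-158. -103.]
15 [-163. -117.]
10 [-167. -131.]
7 [-168. -140.]
4 [-170. -149.]
2 [-170. -155.]
0 [-170. -161.]
-1 [-170. -164.]
[670.37950494  14.28168823 252.04655399]
```

View pics/s6.png

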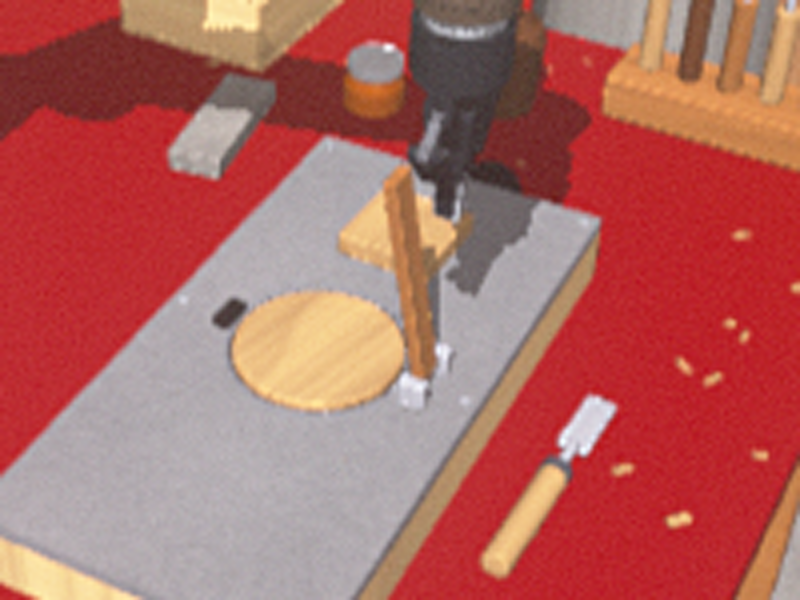

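The picture shows the closed fingers at crop (448,200), standing on the +x side of the bar's end at (400,180). Lowering now.

```bash
python3 -m jog '[{"rotation":[0,0,0],"translation":[-10,0,2],"grip":0},{"rotation":[0,0,0],"translation":[-20,0,2],"grip":0},{"rotation":[0,0,0],"translation":[-26,0,2],"grip":0},{"rotation":[0,0,0],"translation":[-33,0,1],"grip":0},{"rotation":[0,0,0],"translation":[-40,0,0],"grip":0},{"rotation":[0,0,0],"translation":[-49,0,-2],"grip":0},{"rotation":[0,0,0],"translation":[-57,-1,-5],"grip":0},{"rotation":[0,0,0],"translation":[-66,-1,-9],"grip":0},{"rotation":[0,0,0],"translation":[-73,-1,-12],"grip":0},{"rotation":[0,0,0],"translation":[-79,-2,-15],"grip":0},{"rotation":[0,0,0],"translation":[-86,-2,-19],"grip":0},{"rotation":[0,0,0],"translation":[-92,-2,-23],"grip":0},{"rotation":[0,0,0],"translation":[-98,-2,-27],"grip":0},{"rotation":[0,0,0],"translation":[-104,-2,-31],"grip":0},{"rotation":[0,0,0],"translation":[-110,-2,-36],"grip":0},{"rotation":[0,0,0],"translation":[-116,-3,-41],"grip":0},{"rotation":[0,0,0],"translation":[-116,-3,-41],"grip":0}]'
python3 - <<'E'
from h import *
p,d=imaging.camera("scene"); cv2.imwrite("pics/s7.png",cv2.resize(p[130:280,250:450,::-1],None,fx=4,fy=4,interpolation=cv2.INTER_CUBIC))
print(readout.get_obs()["ee_pos"],readout.get_obs()["wrist_force"])
E
```

```text
time: 11.9
ee_pos: [0.5535, 0.0108, 0.2106]
tcp_rot: [-180.0, 0.1, 1.7]
wrist_force: [-0.2, 0.5, -0.2]
opening: -0.0002
grasp_force: 0.0
[0.55399047 0.01079484 0.211016  ] [ 0.17711178  0.60200683 -0.08709174]
```

View pics/s7.png

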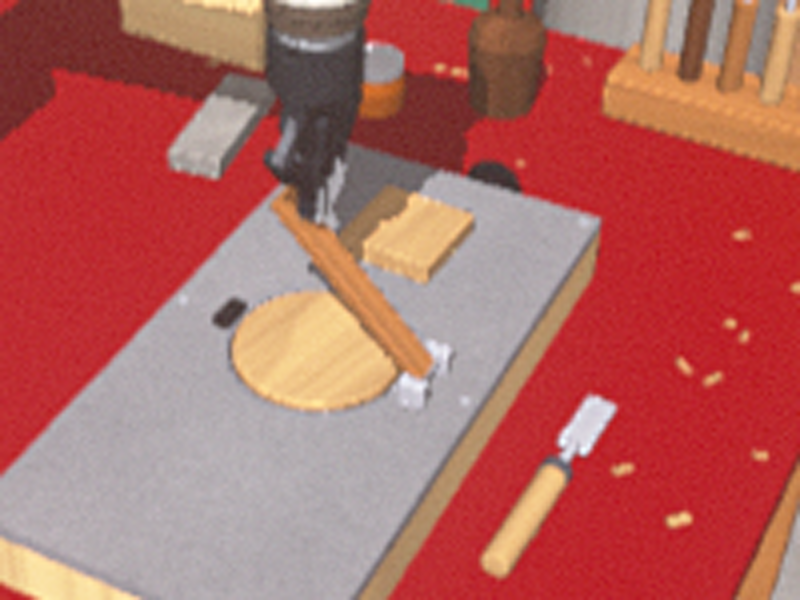

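The picture shows the bar following at about 45°, with the tip at crop (325,215) on its outer face. Continuing.

```bash
python3 -m jog '[{"rotation":[0,0,0],"translation":[-5,0,-5],"grip":0},{"rotation":[0,0,0],"translation":[-10,0,-11],"grip":0},{"rotation":[0,0,0],"translation":[-15,0,-17],"grip":0},{"rotation":[0,0,0],"translation":[-20,0,-22],"grip":0},{"rotation":[0,0,0],"translation":[-24,0,-28],"grip":0},{"rotation":[0,0,0],"translation":[-28,0,-35],"grip":0},{"rotation":[0,0,0],"translation":[-32,0,-41],"grip":0},{"rotation":[0,0,0],"translation":[-36,0,-48],"grip":0},{"rotation":[0,0,0],"translation":[-39,0,-55],"grip":0},{"rotation":[0,0,0],"translation":[-42,0,-62],"grip":0},{"rotation":[0,0,0],"translation":[-45,0,-69],"grip":0},{"rotation":[0,0,0],"translation":[-47,0,-76],"grip":0},{"rotation":[0,0,0],"translation":[-49,0,-83],"grip":0},{"rotation":[0,0,0],"translation":[-51,0,-90],"grip":0},{"rotation":[0,0,0],"translation":[-52,0,-96],"grip":0},{"rotation":[0,0,0],"translation":[-53,0,-102],"grip":0},{"rotation":[0,0,0],"translation":[-54,0,-108],"grip":0},{"rotation":[0,0,0],"translation":[-54,0,-112],"grip":0},{"rotation":[0,0,0],"translation":[-54,0,-115],"grip":0},{"rotation":[0,0,0],"translation":[-54,0,-115],"grip":0}]'
```

```text
time: 13.95
ee_pos: [0.5003, 0.0108, 0.0959]
tcp_rot: [-180.0, 0.0, 1.7]
wrist_force: [-0.1, 0.5, -0.5]
opening: 0.0002
grasp_force: 0.0
```

```bash
python3 -m jog '[{"rotation":[0,0,0],"translation":[0,0,-1],"grip":0},{"rotation":[0,0,0],"translation":[0,0,-2],"grip":0},{"rotation":[0,0,0],"translation":[0,0,-3],"grip":0},{"rotation":[0,0,0],"translation":[0,0,-3],"grip":0}]'
```

```text
time: 14.35
ee_pos: [0.5005, 0.0108, 0.0932]
tcp_rot: [180.0, -0.0, 1.7]
wrist_force: [0.7, 0.3, 0.0]
opening: 0.0001
grasp_force: 0.0
```

```bash
python3 -m jog '[{"rotation":[0,0,0],"translation":[0,0,-1],"grip":0},{"rotation":[0,0,0],"translation":[0,0,-2],"grip":0},{"rotation":[0,0,0],"translation":[0,0,-2],"grip":0}]'; python3 -m jog '[{"rotation":[0,0,0],"translation":[0,0,-1],"grip":0},{"rotation":[0,0,0],"translation":[0,0,-1],"grip":0}]'
```

```text
time: 14.65
ee_pos: [0.5004, 0.0108, 0.0911]
tcp_rot: [180.0, 0.0, 1.7]
wrist_force: [-0.7, -0.2, 0.2]
opening: -0.0002
grasp_force: 0.0
time: 14.85
ee_pos: [0.5005, 0.0108, 0.091]
tcp_rot: [180.0, -0.0, 1.7]
wrist_force: [-2.2, 0.1, 6.6]
opening: -0.0001
grasp_force: 2.9
```

Stop contact came at z≈0.091 with a clear force rise, as expected. I'll retreat and verify.

```bash
python3 -m jog '[{"rotation":[0,0,0],"translation":[0,0,5],"grip":0},{"rotation":[0,0,0],"translation":[0,0,25],"grip":0},{"rotation":[0,0,0],"translation":[-10,0,65],"grip":0},{"rotation":[0,0,0],"translation":[-40,-30,100],"grip":0},{"rotation":[0,0,0],"translation":[-80,-60,130],"grip":0},{"rotation":[0,0,0],"translation":[-110,-100,150],"grip":0},{"rotation":[0,0,0],"translation":[-120,-140,160],"grip":0},{"rotation":[0,0,0],"translation":[-120,-180,160],"grip":0},{"rotation":[0,0,0],"translation":[-120,-210,160],"grip":0},{"rotation":[0,0,0],"translation":[-120,-210,160],"grip":0}]'
python3 - <<'E'
from h import *
p,d=imaging.camera("scene"); cv2.imwrite("pics/s8.png",cv2.resize(p[130:280,250:450,::-1],None,fx=4,fy=4,interpolation=cv2.INTER_CUBIC))
for cam in("scene","top"):
    p,d=imaging.camera(cam); W=cloud(cam,d)*1000; X,Y,Z=W[...,0],W[...,1],W[...,2]
    s=(X>470)&(X<640)&(abs(Y-11-(X-561)*.028)<12)&(Z>84)&(Z<105)
    print(cam,s.sum(),"bar slope",np.polyfit(X[s],Z[s],1))
    s=(abs(Z-77.5)<4)&(np.hypot(X-562,Y-12)<90)&(abs(Y-11)>22)&(p[...,0]>p[...,2]*1.4)
    c=np.linalg.lstsq(np.c_[X[s]-562,Y[s]-12,np.ones(s.sum())],Z[s],rcond=None)[0]; print("cover",s.sum(),c)
    s=(abs(Z-92)<5)&(X>480)&(X<640)&(Y>120)&(Y<260); print("blank",np.median(X[s]),np.median(Y[s]))
o=readout.get_obs();print(o["time"],o["wrist_force"])
E
```

```text
time: 15.85
ee_pos: [0.3801, -0.202, 0.2503]
tcp_rot: [180.0, -0.0, 1.5]
wrist_force: [-1.2, 0.2, 0.0]
opening: -0.0003
grasp_force: 0.0
scene 219 bar slope [2.32555801e-03 9.12063781e+01]
cover 536 [-1.48842370e-03  3.30627281e-03  7.83561982e+01]
blank 558.1987516741714 180.43982008918147
top 376 bar slope [2.35804068e-04 9.15409026e+01]
cover 749 [-5.01720596e-04 -4.64862142e-04  7.77146997e+01]
blank 556.0977600744397 185.54615941727377
16.0 [0.4209323  0.13919539 0.12923823]
```

View pics/s8.png

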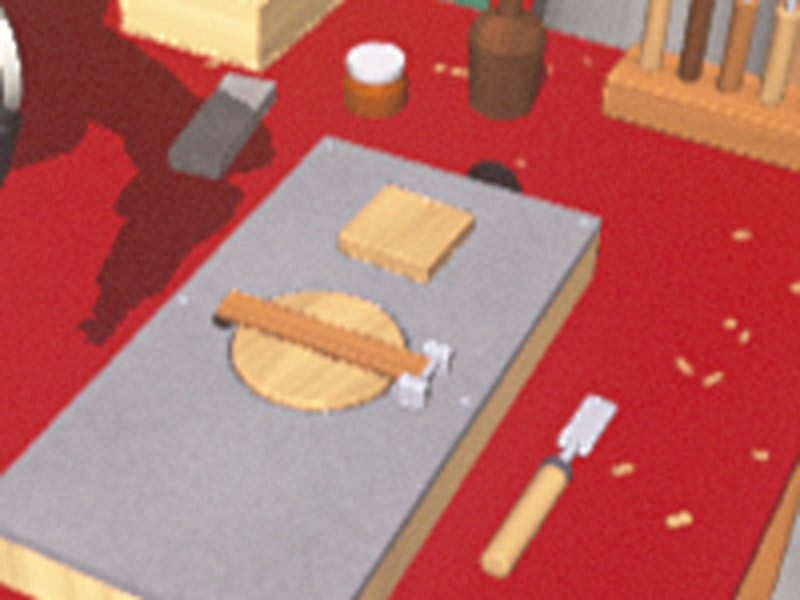

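The picture shows the bar level across the seated cover (crop (230,305) to (420,365)) and resting on its stop pad. The blank at (405,230) is where it was. Handing in.

```bash
python3 -c "from workcell import bot; print(bot.job_done())"
```

```text
the job is handed in; nothing more can be done
None
```

The job is handed in (no verdict shown): the last camera check had the cover seated level in the port, the keeper bar level on its stop, the blank unmoved, and the arm clear at 16 s.

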